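# Swing the ripening board off the tin and pack the last cheese

### The job

Swing the wooden ripening board off the round tin by pushing its free end, pivoting it about its rounded steel heel, which stays in its corner of the stand, until the board lies snug along the blue fence with the orange cheese still standing on its heel. Then lift that cheese off and set it down gently, flat and upright on the tin's floor, nested snugly against the two cheeses already there so that the three form a tight triangle. Leave the board along the fence, and do not disturb the brush, jar and cup.

Things in the scene. Friction and masses are not known exactly. Their poses are not given: they have to be found in the camera images.
- stand: packing stand fixed to the bench; position and yaw vary. Origin: centre of its round tin, at bench height; z up. Sizes in mm: shallow aluminium tin centred on the origin, inside diameter 152, wall 3, floor 4 thick, rim 26 above the bench. Towards +x of it a white plinth, top 50 above the bench, x 85 to 207, y -128 to 112, which carries a blue fence and end stop
- fence_corner (a point): inner corner, at plinth-top height, of the blue fence and end stop: x = 190, y = 94 mm in the stand's frame. From it the fence (inner face at x = 190) runs 210 mm along the stand's -y, and the end stop (inner face at y = 94) 65 mm along its -x; both are 12 mm thick and 18 mm high above the plinth. With the board home its heel centre is 32 mm from the fence and 32 to 40 mm from the stop
- board: loose pale wood board, 197 mm long, 64 wide, 14 thick, 0.29 kg, 0.2 of it in its steel-shod heel, on the plinth, free end over the tin. Origin: underside, centre of the rounded heel (radius 32). The square free end is 165 mm along its own -y. Starts turned 0.9 to 1.35 rad clockwise (from above) from home (axes parallel to the stand's). While the free end is pushed the heavy heel creeps 5 to 25 mm off the fence; a push of some 5 N near it brings it back
- board_tip (a point): middle of the board's square free end, 165 mm from the heel centre, at half its thickness
- cheese: the cheese to pack: round, orange rind, 62 mm diameter, 40 high, about 0.12 kg, rigid, standing on the board's heel, centred on it within 3 mm. Origin: centre of its underside, z up
- packed_a: one of the two grey-rind cheeses standing loose on the tin's floor, 62 mm diameter, 40 high; it is the one on the stand's +y side. Origin: centre of its underside
- packed_b: the other grey-rind cheese in the tin, same size, on the stand's -y side. The free place for the third cheese is on the plinth's side (+x of the stand) of this pair, under the board at the start. Origin: centre of its underside
- tin_floor (a point): centre of the tin's floor, upper surface, 4 mm above the bench
- brush: bystander: brush lying on the bench, +y side of the stand
- jar: bystander: jar, 64 mm diameter, 85 high, -y side of the stand
- cup: bystander: white cup, 76 mm across, 75 high, -y side of the stand
Mind the look-alikes: they are no part of the job. Leave any pink or yellow look-alike of the board alone.

How it is judged:
On the way, in this order (a step that is already met when the one before it is completed fails the run):
1. the board lies along the fence, its heel in the corner, with the orange cheese standing on its heel (x of board in the frame of stand above 0.144 m and x of board_tip in the frame of stand above 0.148 m and y of board in the frame of stand above 0.035 m and angle between the y axis of board and the y axis of stand, either way round below 0.08 rad and angle between board's own z axis and vertical below 0.05 rad and z of board in the frame of stand below 0.056 m and horizontal distance between cheese and board below 0.025 m and z of cheese in the frame of board between 0.01 and 0.018 m and angle between cheese's own z axis and vertical below 0.1 rad), for 0.2 s.
2. the orange cheese stands on the tin's floor, snug against the other two (horizontal distance between cheese and tin_floor below 0.047 m and z of cheese in the frame of stand below 0.009 m and angle between cheese's own z axis and vertical below 0.12 rad and horizontal distance between cheese and packed_a below 0.07 m and horizontal distance between cheese and packed_b below 0.07 m and horizontal distance between packed_a and packed_b below 0.072 m), for 0.2 s.
At the end, for the whole second after the job is handed in: The board rests flat on the plinth along the fence (within 0.08 rad, heel gap under 14 mm, free-end gap under 10 mm), its heel in the corner; all three cheeses stand upright on the tin's floor, at rest, each pair of centres within 70 mm (72 mm for the two grey ones), i.e. gaps under 8 mm (10 mm) (all of step 2 and x of board in the frame of stand above 0.144 m and x of board_tip in the frame of stand above 0.148 m and y of board in the frame of stand above 0.035 m and angle between the y axis of board and the y axis of stand, either way round below 0.08 rad and angle between board's own z axis and vertical below 0.05 rad and z of board in the frame of stand below 0.056 m and horizontal distance between each of packed_a, packed_b and tin_floor below 0.047 m and z of each of packed_a, packed_b in the frame of stand below 0.009 m and angle between each of packed_a, packed_b's own z axis and vertical below 0.12 rad and linear speed of each of cheese, packed_a, packed_b, board below 0.02 m/s); the robot touches nothing.
It fails at once if the board's heel is dragged more than 40 mm from where it was (distance of board from where it was at the start of the episode above 0.04 m).
It fails at once if the orange cheese topples (angle between cheese's own z axis and vertical above 0.5 rad).
It fails at once if the orange cheese is dropped (moves faster than 0.5 m/s without the fingers on it) (linear speed of cheese above 0.5 m/s and contact force between the fingers and cheese below 0.05 N).
It fails at once if a bystander is moved more than 30 mm or tipped (distance of any of brush, jar, cup from where it was at the start of the episode above 0.03 m or angle between any of brush, jar, cup's own z axis and vertical above 0.4 rad).
It also fails if it takes over 72 s, if anything falls off the work surface, if the arm or the gripper's body presses on something with over 40 N, if the wrist force passes 120 N, or if a joint passes its speed limit or range.

### The arm

A 6-joint arm with a two-finger parallel gripper is mounted at the origin on the work surface. World frame = base frame: x ahead of the robot, y to its left, z up, the work surface at z = 0. Lengths are in m, angles in rad, forces in N, time in s.
With the tool pointing down it reaches from about 0.325 to 0.85 m from the base axis. Payload 4.4 kg.
Tool frame: the origin (TCP) lies midway between the tips of the shut fingers; the grasp point (between the pads) lies 19 mm behind it; z points along the fingers, y is the direction in which the jaws open and shut (so a half turn about z gives the same grasp; the last joint's range is limited). The gripper opens to 94 mm and grips with 3 to 60 N. Pads are 16 mm wide; open, the fingers measure 119 mm over their backs; the gripper's body (75 mm by 177 mm) begins 78 mm behind the grasp point.
Start: joints at [0.979, 0.207, 1.542, -0, 1.393, -0.15], TCP at [0.246, 0.52, 0.205] pointing down, gripper open.
Joint ranges: [-2.73, 2.73], [-0.86, 2.22], [0.23, 2.46], [-1.11, 4.25], [0.08, 2.63], [-2.82, 2.82]. Speed limits (rad/s): [2.79, 2.79, 3.14, 3.14, 3.14, 3.14].

### API

Orientations are given as [roll, pitch, yaw] about the fixed x, y, z axes, in that order (R = Rz(yaw) Ry(pitch) Rx(roll)).
In Python, from rig import r gives the robot as it stands. The module is installed in compiled form; this text tells all that it offers.
- The arm moves only by the tool step_arm, never from a script. Its argument "steps" is a list of rows, each a list of 4 numbers: the shift along the tool's x, y, z in mm, then the turn about the tool's z in degrees. A call has 1 to 5 rows; each row shifts and turns the commanded pose from where the row before left it, along the tool's axes as they then stand; what a row does not reach is not made up. A row lasts 1/12 s, in which the tool goes at most 41.7 mm and 7.16 degrees, less where a joint would pass 70% of its speed; a pose out of reach is approached as far as the arm can. A call is refused whole if a number of a shift passes 41.7 or a number of a turn 7.16, either way. A call with a gripper value outside its range is refused whole. "grip" is the finger opening in mm, from 0 to 94, set as the call begins (left out, the last holds). The fingers move at their own pace and stop on an object; "grip_force" is the grip in N (left out, the last holds). Time passes only in rows, so rows that do not move let the fingers close. It gives the time, the measured TCP pose, the force and the opening at its end, in the units of the state.
- r.get_obs(): the state, without advancing time (a new reading comes with each control period).
- r.snapshot(name): name is "side" or "top"; returns a dict with "image" (384x512x3 uint8, red, green, blue), "depth" (384x512 float32, m along the optical axis (not along the pixel's ray), 0 where there is no reading), "fx", "fy", "cx", "cy" (pixels), "R" (3x3) and "t" (3): a world point X has camera coordinates R X + t. Camera axes: x right, y down, z forward; pixel columns grow to the right and rows downward; lengths in m; the calibration is good to about 2 mm. A picture is of the moment at which its call begins.
- r.job_done(): hands the job in, once; it reports no verdict.
Trained networks look in the newest picture that a camera, given by its name, has taken for a name from the list of things; names that differ only in an ending like _2 or _b are one class to them, and where a whole thing is asked for, a point or a joint stands for the part that bears it (a point fixed in the world has none). Each returns a list of dicts, best first, with "conf" (0 to 1); they miss things now and then, are a little off and sometimes report something else, mostly with a low value. They report only what shows in the picture. A call takes as long as a camera call. They do not tell look-alikes from the thing itself.
- r.search_frame(camera, target): "location" ([x, y, z] in m, in world coordinates, good to about 4 mm: the middle of the surface that is visible of it).
- r.trace(camera, target): "pixels" (384x512 bool, what is visible of it).
- r.landmark_of(camera, target): "location" ([x, y, z] in m, in world coordinates, good to about 4 mm: a listed point, or the origin of a listed thing).
The state is a dict: "clock": time; "qpos": joint angles; "qvel": joint speeds; "tau": joint torques, N m; "ee_pos": TCP position; "tool_rot": TCP orientation; "wrist_force": force on the tool from outside, world axes, zero at the start; "ft_torque": the same for the moment, N m; "grip_width": finger opening in m.
Only numpy, scipy, OpenCV 4.12 (cv2) and the standard library are available. Lean on these libraries where they do the work, as an engineer would, in place of code of your own. Each camera call takes 0.05 s, during which the arm holds its last target. There are 200 camera calls.

## Working session

There is one attempt and no reset: what is moved stays moved. The work goes in short steps, Python scripts to look and compute and a tool call to move; the robot and the scene stay as the last step left them, time stands still between calls to the robot, and variables do not carry over. Pictures are saved under pics/ and viewed, about 8 in all and at most 12, crops included, and the job is handed in when it is done.

Besides the shell and the picture viewer there is one more tool, called after "Emit:" as name(argument=value, ...) on one line, values as JSON. step_arm: Moves the arm, as the interface text tells. Its arguments: {"type":"object","properties":{"steps":{"type":"array","items":{"type":"array","items":{"type":"number"}}},"grip":{"type":"number"},"grip_force":{"type":"number"}},"required":["steps"]}

```bash
mkdir -p pics; cat > h.py <<'E'
from rig import r
import numpy as np, cv2
def snap(n,f=None):
    s=r.snapshot(n)
    if f: cv2.imwrite('pics/'+f,s['image'][:,:,::-1])
    return s
def pts(s):
    d=s['depth'];v,u=np.indices(d.shape)
    c=np.stack([(u-s['cx'])/s['fx']*d,(v-s['cy'])/s['fy']*d,d],-1)
    return (c-s['t'])@s['R']   # R^T (c-t)
E
python3 - <<'E'
from h import *
a=snap('top');b=snap('side')
cv2.imwrite('pics/1.png',np.vstack([a['image'],b['image']])[:,:,::-1])
for c in('top','side'):
  for n in('stand','fence_corner','board','board_tip','cheese','packed_a','packed_b','tin_floor','brush','jar','cup'):
    print(c,n,[(np.round(x['location'],3).tolist(),round(x['conf'],2)) for x in r.landmark_of(c,n)][:3])
print(r.get_obs())
E
```

```text
top stand [([0.449, 0.108, 0.002], 0.87)]
top fence_corner [([0.652, 0.175, 0.047], 0.57)]
top board [([0.729, -0.113, -0.002], 0.79), ([0.611, 0.141, 0.049], 0.66), ([0.743, 0.363, 0.003], 0.58)]
top board_tip [([0.858, 0.246, 0.008], 0.9), ([0.88, -0.178, 0.007], 0.8), ([0.454, 0.085, 0.054], 0.63)]
top cheese [([0.613, 0.145, 0.065], 0.63)]
top packed_a [([0.434, 0.072, 0.005], 0.96), ([0.436, 0.142, 0.002], 0.76), ([0.614, 0.144, 0.063], 0.46)]
top packed_b [([0.434, 0.072, 0.005], 0.96), ([0.436, 0.142, 0.002], 0.76), ([0.614, 0.144, 0.063], 0.46)]
top tin_floor [([0.457, 0.107, 0.001], 0.64)]
top brush [([0.399, -0.092, -0.002], 0.71), ([0.509, 0.32, 0.001], 0.67)]
top jar [([0.538, -0.144, -0.001], 0.93), ([0.437, 0.073, 0.004], 0.73)]
top cup [([0.398, -0.091, -0.001], 0.89), ([0.511, 0.32, 0.002], 0.18)]
side stand [([0.451, 0.106, -0.003], 0.71)]
side fence_corner [([0.656, 0.17, 0.052], 0.75), ([0.611, 0.141, 0.048], 0.23)]
side board [([0.745, 0.361, -0.003], 0.95), ([0.61, 0.139, 0.048], 0.68), ([0.732, -0.112, 0.0], 0.58)]
side board_tip [([0.882, -0.181, 0.007], 0.82),
[... 480 characters left out ...]
0.001], 0.81), ([0.512, 0.318, -0.004], 0.27)]
{'clock': 1.2, 'qpos': array([ 9.78489975e-01,  2.06582573e-01,  1.54150553e+00, -1.22906818e-05,
        1.39351352e+00, -1.50540384e-01]), 'qvel': array([-0.00179323,  0.00133516, -0.00114307,  0.0007067 , -0.00090125,
       -0.00030543]), 'tau': array([ 4.14198348e-04, -3.70881772e+01, -2.81767702e+01,  7.01746834e-02,
        2.76518043e-02, -2.81853193e-05]), 'ee_pos': array([0.24586576, 0.51977822, 0.20545395]), 'tool_rot': array([-3.14158197e+00,  1.06159680e-05,  2.69982885e+00]), 'wrist_force': array([ 0.41415859, -0.09827313,  0.0426013 ]), 'ft_torque': array([-0.01092845, -0.01486137,  0.01103672]), 'grip_width': 0.09400088119040445}
```

View pics/1.png

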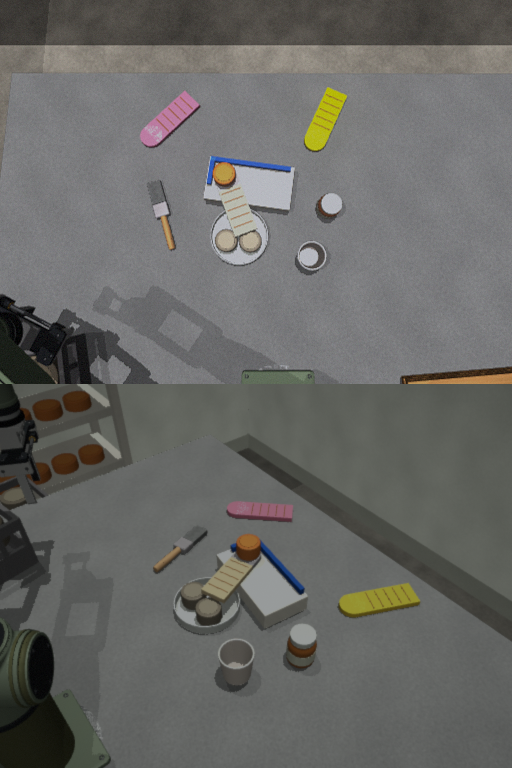

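```bash
cat >> h.py <<'E'
def stand_fit(s):
    P=pts(s);im=s['image'];h=cv2.cvtColor(im,cv2.COLOR_RGB2HSV)
    m=(h[...,0]>105)&(h[...,0]<128)&(h[...,1]>150)&(s['depth']>0)
    q=P[m];q=q[(abs(q[:,2]-.068)<.006)&(abs(q[:,0]-.63)<.12)&(abs(q[:,1]-.07)<.2)]
    return q
def circ(q):
    return cv2.minEnclosingCircle((q[:,:2]*1000).astype(np.float32))
def tops(s,zlo,zhi,cx,cy,rad=.045):
    P=pts(s);q=P[(s['depth']>0)&(P[...,2]>zlo)&(P[...,2]<zhi)]
    return q[np.hypot(q[:,0]-cx,q[:,1]-cy)<rad]
E
python3 - <<'E'
from h import *
for c in('top','side'):
  s=snap(c); q=stand_fit(s); print(c,len(q),np.median(q[:,2]))
  rect=cv2.minAreaRect((q[:,:2]*1000).astype(np.float32)); print(rect, cv2.boxPoints(rect).tolist())
  for z0,z1,x,y in((.036,.049,.436,.141),(.036,.049,.437,.073),(.098,.11,.612,.143)):
    t=tops(s,z0,z1,x,y); print(len(t),circ(t),t.mean(0),np.median(t[:,2]))
  P=pts(s);
  t=tops(s,.0225,.029,.45,.107,.09); print('rim',len(t),circ(t))
  # board top
  t=tops(s,.059,.068,.52,.105,.09)
  h=t[:,:2]; rect=cv2.minAreaRect((h*1000).astype(np.float32)); print('board',len(t),rect,cv2.boxPoints(rect).round(0).tolist(),np.median(t[:,2]))
  t=tops(s,.046,.055,.62,.05,.06); print('plinth',np.median(t[:,2]))
E
```

```text
top 396 0.0680193849751678
((642.7643432617188, 82.68115234375), (69.66551971435547, 230.8193817138672), 9.193647384643555) [[589.9398193359375, 191.04299926757812], [626.8182373046875, -36.811279296875], [695.5888671875, -25.680694580078125], [658.71044921875, 202.173583984375]]
414 ((435.9972229003906, 132.83975219726562), 36.799556732177734) [0.43711212 0.13680974 0.04405277] 0.044253052547675455
401 ((436.85479736328125, 80.64202880859375), 37.58116149902344) [0.43490485 0.07566802 0.0442746 ] 0.0445296056659612
407 ((610.1475830078125, 142.96885681152344), 30.58287811279297) [0.60968239 0.1426312  0.10431594] 0.10452014796981589
rim 143 ((452.82330322265625, 104.56057739257812), 79.60188293457031)
board 1162 ((528.1776123046875, 110.82461547851562), (152.28262329101562, 63.951744079589844), 20.641542434692383) [[446.0, 114.0], [468.0, 54.0], [611.0, 108.0], [588.0, 168.0]] 0.06448903836514275
plinth 0.050442957471343516
side 297 0.06566438169340452
((638.62353515625, 81.24777221679688), (66.25054931640625, 229.82823181152344), 8.972526550292969) [[587.9815063476562, 189.58946228027344], [623.8257446289062, -37.42640686035156], [689.2655639648438, -27.093917846679688], [653.4213256835938, 199.9219512939453]]
386 ((436.3291015625, 133.09219360351562), 37.16022491455078) [0.43481789 0.13528031 0.04161501] 0.041725911151600736
482 ((443.0596008300781, 78.52723693847656), 41.08049011230469) [0.435836   0.07471144 0.0416371 ] 0.04176176669606305
317 ((610.6448974609375, 142.1427459716797), 31.298368453979492) [0.60938845 0.1406648  0.10182159] 0.10180113156283337
rim 220 ((455.82562255859375, 102.87977600097656), 83.00663757324219)
board 1132 ((526.3492431640625, 110.06423950195312), (153.10414123535156, 66.63794708251953), 20.48403549194336) [[443.0, 114.0], [466.0, 52.0], [610.0, 106.0], [586.0, 168.0]] 0.06195447006749681
plinth 0.04823602089984819
```

```bash
python3 - <<'E'
from h import *
for c in('top','side'):
  s=snap(c); q=stand_fit(s)*1000
  # iterate: points belonging to fence arm = within 6.5mm of fitted line
  th=np.radians(-8.5)
  for k in range(6):
    ex=np.array([np.cos(th),np.sin(th)]);ey=np.array([-ex[1],ex[0]])
    u=q[:,:2]@ex;v=q[:,:2]@ey
    far=np.percentile(u,99)
    m=(u>far-16)&(v<np.percentile(v,98)-16)
    p=np.polyfit(v[m],u[m],1); th-=np.arctan(p[0])
  st=v>np.percentile(v,99)-13
  f=m
  uc=(np.percentile(u[m],1)+np.percentile(u[m],99))/2; vc=np.mean([np.percentile(v[st&(u<uc-10)],2),np.percentile(v[st&(u<uc-10)],98)])
  corner=ex*(uc-6)+ey*(vc-6); org=corner-ex*190-ey*94
  print(c,np.degrees(th),np.ptp(u[m]),np.ptp(v[m]),corner,org)
  for cc in ((458,107),(452,107)):
    t=tops(s,.0225,.029,.452,.107,.09)*1000
  from scipy.optimize import least_squares
  d=np.hypot(t[:,0]-452,t[:,1]-107);t=t[(d>70)&(d<86)]
  g=least_squares(lambda x:np.hypot(t[:,0]-x[0],t[:,1]-x[1])-77.5,[452,107],loss='soft_l1').x;print('tin',g,len(t))
  for z0,z1,x,y in((.036,.049,.436,.141),(.036,.049,.437,.073)):
    t=tops(s,z0,z1,x,y,.034)*1000
    # outer edge: fit centre maximizing pts in radius 31
    X,Y=np.meshgrid(np.arange(-15,16),np.arange(-15,16));cnt=[(np.sum(np.hypot(t[:,0]-x*1000-a,t[:,1]-y*1000-b)<31),a,b) for a,b in zip(X.ravel(),Y.ravel())]
    mx=max(cnt)[0];print(len(t),mx,np.mean([[x*1000+a,y*1000+b] for n,a,b in cnt if n>=mx-1],0))
E
```

```text
top -7.8632841984206285 11.353902416505434 202.15069926448837 [652.30396081 172.18698009] [451.23034693 105.06469021]
tin [452.5216083  104.52642719] 136
387 387 [438. 139.]
372 370 [437.   73.5]
side -8.101371633451796 14.111877239583919 188.39797850365974 [653.21360698 169.42496725] [451.8628093  103.13879771]
tin [452.76863219 104.26708628] 149
364 362 [437.5 138. ]
433 428 [437.  72.]
```

```bash
cat >> h.py <<'E'
def rows(wps,p=None,yaw=None,step=36.,dz=None):
    """wps: list of (x,y,z mm,yaw deg[,step]); prints tool-frame rows, in calls of 5"""
    if p is None:
        o=r.get_obs();p=np.array(o['ee_pos'])*1000;yaw=np.degrees(o['tool_rot'][2])
    out=[]
    for w in wps:
        t=np.array(w[:3],float);dy=(w[3]-yaw+180)%360-180;st=w[4] if len(w)>4 else step
        n=max(1,int(np.ceil(np.linalg.norm(t-p)/st-.01)),int(np.ceil(abs(dy)/7.1-.01)))
        d=(t-p)/n
        for k in range(n):
            a=np.radians(yaw);out.append([round(float(v),1) for v in(d[0]*np.cos(a)+d[1]*np.sin(a),d[0]*np.sin(a)-d[1]*np.cos(a),-d[2],-dy/n)]);yaw+=dy/n
        p=t
    for i in range(0,len(out),5):print(out[i:i+5])
E
python3 -c "
from h import *
rows([(451,146,205,110.6),(451,146,60,110.6)])"
```

```text
[[-28.8, -20.8, 0.0, 3.7], [-30.1, -19.0, 0.0, 3.7], [-31.2, -17.0, 0.0, 3.7], [-32.2, -15.0, 0.0, 3.7], [-33.1, -12.9, 0.0, 3.7]]
[[-33.9, -10.7, 0.0, 3.7], [-34.5, -8.5, 0.0, 3.7], [-35.0, -6.3, 0.0, 3.7], [-35.3, -4.0, 0.0, 3.7], [-35.5, -1.8, 0.0, 3.7]]
[[-35.5, 0.5, 0.0, 3.7], [-35.4, 2.8, 0.0, 3.7], [0.0, 0.0, 29.0, -0.0], [0.0, 0.0, 29.0, -0.0], [0.0, 0.0, 29.0, -0.0]]
[[0.0, 0.0, 29.0, -0.0], [0.0, 0.0, 29.0, -0.0]]
```

Emit:
step_arm(steps=[[-28.8,-20.8,0,3.7],[-30.1,-19,0,3.7],[-31.2,-17,0,3.7],[-32.2,-15,0,3.7],[-33.1,-12.9,0,3.7]], grip=0)

```text
clock: 1.82
ee_pos: [0.3316, 0.3626, 0.2055]
tool_rot: [3.141, 0.0, 2.374]
wrist_force: [0.6, -0.3, 0.7]
grip_width: 0.0644
```

Emit:
step_arm(steps=[[-33.9,-10.7,0,3.7],[-34.5,-8.5,0,3.7],[-35,-6.3,0,3.7],[-35.3,-4,0,3.7],[-35.5,-1.8,0,3.7]])

```text
clock: 2.23
ee_pos: [0.4169, 0.2064, 0.2058]
tool_rot: [3.141, 0.0, 2.051]
wrist_force: [0.0, 0.9, 0.2]
grip_width: 0.0307
```

Emit:
step_arm(steps=[[-35.5,0.5,0,3.7],[-35.4,2.8,0,3.7],[0,0,29,0],[0,0,29,0],[0,0,29,0]])

```text
clock: 2.65
ee_pos: [0.4514, 0.1446, 0.1183]
tool_rot: [3.139, 0.001, 1.923]
wrist_force: [0.5, -0.2, -0.6]
grip_width: 0.0006
```

```bash
cat >> h.py <<'E'
def arc(hx,hy,f0,f1,n,z,R=150,off=40,st=12):
    w=[]
    for f in np.linspace(f0,f1,n):
        a=np.radians(f);w.append((hx+R*np.cos(a)+off*np.sin(a),hy+R*np.sin(a)-off*np.cos(a),z,f-90,st))
    return w
E
python3 -c "
from h import *
w=arc(611.4,142,-162,-130,13,56)
print(w[0],w[1])
o=r.get_obs();print(o['ee_pos'])
rows([(451.5,146,56,110.2,31)]+w)"
```

```text
(np.float64(456.3808427807291), np.float64(133.689711495564), 56, np.float64(-252.0), 12) (np.float64(456.93535003551557), np.float64(126.4863959265009), 56, np.float64(-249.33333333333334), 12)
[0.45142501 0.14457236 0.11832342]
[[0.4, 0.2, 20.8, -0.0], [0.4, 0.2, 20.8, -0.0], [0.4, 0.2, 20.8, -0.0], [-6.6, 0.2, -0.0, 1.1], [-6.6, 0.3, -0.0, 1.1]]
[[-7.0, -1.7, -0.0, -2.7], [-7.0, -1.7, -0.0, -2.7], [-7.0, -1.7, -0.0, -2.7], [-7.0, -1.7, -0.0, -2.7], [-7.0, -1.7, -0.0, -2.7]]
[[-7.0, -1.7, -0.0, -2.7], [-7.0, -1.7, -0.0, -2.7], [-7.0, -1.7, -0.0, -2.7], [-7.0, -1.7, -0.0, -2.7], [-7.0, -1.7, -0.0, -2.7]]
[[-7.0, -1.7, -0.0, -2.7], [-7.0, -1.7, -0.0, -2.7]]
```

Emit:
step_arm(steps=[[0.4,0.2,20.8,0],[0.4,0.2,20.8,0],[0.4,0.2,20.8,0],[-6.6,0.2,0,1.1],[-6.6,0.3,0,1.1]])

```text
clock: 3.07
ee_pos: [0.4543, 0.1341, 0.0553]
tool_rot: [-3.139, -0.0, 1.886]
wrist_force: [0.4, -0.0, 0.4]
grip_width: 0.0007
```

Emit:
step_arm(steps=[[-7,-1.7,0,-2.7],[-7,-1.7,0,-2.7],[-7,-1.7,0,-2.7],[-7,-1.7,0,-2.7]])

```text
clock: 3.4
ee_pos: [0.4614, 0.1054, 0.0582]
tool_rot: [3.138, 0.002, 2.076]
wrist_force: [0.8, 0.1, -0.3]
grip_width: 0.0009
```

Emit:
step_arm(steps=[[-7,-1.7,0,-2.7],[-7,-1.7,0,-2.7],[-7,-1.7,0,-2.7],[0,0,0,0]])

```text
clock: 3.73
ee_pos: [0.4686, 0.0841, 0.0583]
tool_rot: [3.138, 0.003, 2.215]
wrist_force: [0.7, 0.0, -0.1]
grip_width: 0.0003
```

```bash
python3 - <<'E'
from h import *
s=snap('top');cv2.imwrite('pics/2.png',cv2.resize(s['image'][140:280,170:360],None,fx=4,fy=4)[:,:,::-1])
print(r.get_obs()['ee_pos'],np.degrees(r.get_obs()['tool_rot'][2]))
for c in('top','side'):
  if c=='side': s=snap(c)
  for n in('cheese','board','board_tip'):print(c,n,[(np.round(x['location'],3).tolist(),round(x['conf'],2)) for x in r.landmark_of(c,n)][:3])
E
```

```text
[0.46816759 0.08468223 0.05799578] 126.80361417154941
top cheese [([0.61, 0.148, 0.063], 0.7)]
top board [([0.741, 0.367, 0.002], 0.91), ([0.731, -0.112, -0.004], 0.84), ([0.608, 0.142, 0.048], 0.76)]
top board_tip [([0.861, 0.249, 0.007], 0.91), ([0.876, -0.183, 0.007], 0.59)]
side cheese [([0.606, 0.148, 0.064], 0.74)]
side board [([0.734, -0.114, 0.001], 0.93), ([0.608, 0.145, 0.049], 0.76), ([0.741, 0.362, -0.0], 0.69)]
side board_tip [([0.477, 0.038, 0.06], 0.96), ([0.858, 0.247, 0.008], 0.8), ([0.879, -0.181, 0.004], 0.69)]
```

View pics/2.png

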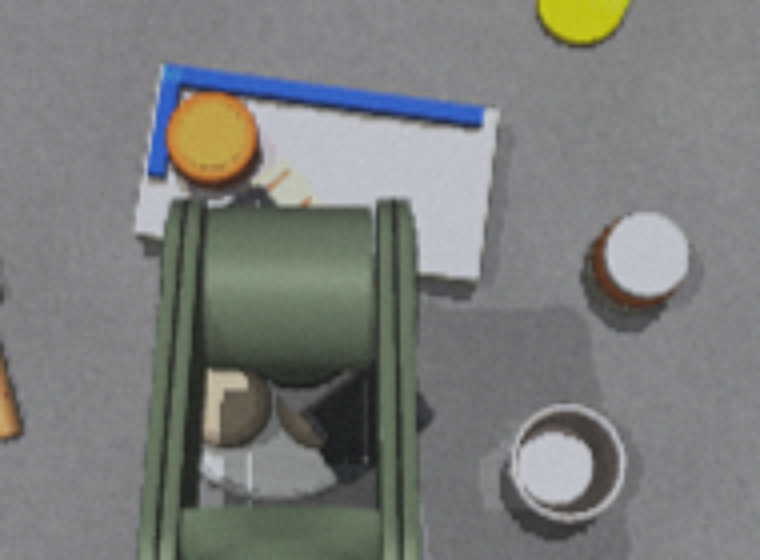

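```bash
python3 -c "
from h import *
rows(arc(609,143,-140.5,-98,17,56))"
```

```text
[[-6.9, -3.1, 0.2, -2.5], [-7.0, -1.7, -0.0, -2.7], [-7.0, -1.7, -0.0, -2.7], [-7.0, -1.7, -0.0, -2.7], [-7.0, -1.7, -0.0, -2.7]]
[[-7.0, -1.7, -0.0, -2.7], [-7.0, -1.7, -0.0, -2.7], [-7.0, -1.7, -0.0, -2.7], [-7.0, -1.7, -0.0, -2.7], [-7.0, -1.7, -0.0, -2.7]]
[[-7.0, -1.7, -0.0, -2.7], [-7.0, -1.7, -0.0, -2.7], [-7.0, -1.7, -0.0, -2.7], [-7.0, -1.7, -0.0, -2.7], [-7.0, -1.7, -0.0, -2.7]]
[[-7.0, -1.7, -0.0, -2.7], [-7.0, -1.7, -0.0, -2.7]]
```

Emit:
step_arm(steps=[[-6.9,-3.1,0.5,-2.5],[-7,-1.7,0.3,-2.7],[-7,-1.7,0.3,-2.7],[-7,-1.7,0,-2.7],[-7,-1.7,0,-2.7]])

```text
clock: 4.55
ee_pos: [0.4817, 0.0534, 0.0547]
tool_rot: [-3.141, -0.001, 2.451]
wrist_force: [-0.6, 0.3, 0.2]
grip_width: 0.0005
```

Emit:
step_arm(steps=[[-7,-1.7,0,-2.7],[-7,-1.7,0,-2.7],[-7,-1.7,0,-2.7],[-7,-1.7,0,-2.7],[0,0,0,0]])

```text
clock: 4.97
ee_pos: [0.5016, 0.0309, 0.055]
tool_rot: [-3.142, 0.001, 2.637]
wrist_force: [-0.2, 0.2, 0.1]
grip_width: 0.0005
```

```bash
python3 - <<'E'
from h import *
print(r.get_obs()['ee_pos'],np.degrees(r.get_obs()['tool_rot'][2]))
s=snap('side');cv2.imwrite('pics/3.png',cv2.resize(s['image'][110:290,150:330],None,fx=3,fy=3)[:,:,::-1])
for c in('side','top'):
  if c=='top': s=snap(c)
  for n in('cheese','board','board_tip'):print(c,n,[(np.round(x['location'],3).tolist(),round(x['conf'],2)) for x in r.landmark_of(c,n)][:3])
E
```

```text
[0.50163544 0.03087757 0.05499776] 151.08939024601148
side cheese []
side board [([0.608, 0.146, 0.048], 0.73), ([0.729, -0.113, -0.0], 0.61), ([0.455, 0.1, -0.004], 0.42)]
side board_tip [([0.88, -0.183, 0.006], 0.98), ([0.858, 0.246, 0.004], 0.96), ([0.532, -0.001, 0.057], 0.88)]
top cheese [([0.608, 0.145, 0.063], 0.61)]
top board [([0.73, -0.115, -0.002], 0.92), ([0.738, 0.366, 0.002], 0.83), ([0.606, 0.144, 0.049], 0.68)]
top board_tip [([0.861, 0.249, 0.006], 0.64), ([0.876, -0.186, 0.008], 0.58)]
```

View pics/3.png

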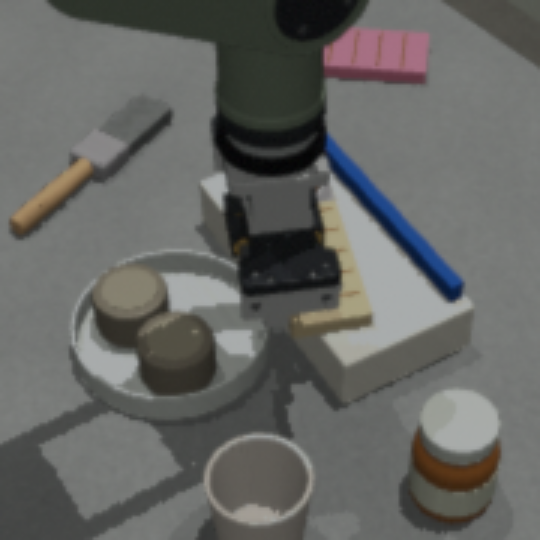

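Emit:
step_arm(steps=[[-7,-1.7,0,-2.7],[-7,-1.7,0,-2.7],[-7,-1.7,0,-2.7],[-7,-1.7,0,-2.7],[0,0,0,0]])

```text
clock: 5.78
ee_pos: [0.5244, 0.0129, 0.0551]
tool_rot: [-3.142, 0.001, 2.826]
wrist_force: [0.9, 0.5, 0.0]
grip_width: 0.0006
```

Emit:
step_arm(steps=[[-5,-1.2,0,-1.8],[-5,-1.2,0,-1.8],[-4,-0.8,0,-1.2],[0,0,0,0]])

```text
clock: 6.12
ee_pos: [0.5363, 0.0063, 0.055]
tool_rot: [-3.142, 0.0, 2.909]
wrist_force: [-0.4, 0.7, -0.8]
grip_width: 0.0004
```

```bash
cat >> h.py <<'E'
TH=np.radians(-8.);EX=np.array([np.cos(TH),np.sin(TH)]);EY=np.array([-EX[1],EX[0]]);O=np.array([452.3,104.3])
def L(p): d=np.asarray(p)[:2]-O;return np.round([d@EX,d@EY],1)
def W(x,y): return O+x*EX+y*EY
E
python3 - <<'E'
from h import *
o=r.get_obs();print(o['ee_pos'],L(o['ee_pos']*1000),np.degrees(o['tool_rot'][2]))
for c in('side','top'):
  s=snap(c)
  for n in('cheese','board','board_tip'):print(c,n,[(L(np.array(x['location'])*1000).tolist(),round(x['conf'],2)) for x in r.landmark_of(c,n) if np.hypot(*(np.array(x['location'])[:2]-[.58,.07]))<.14])
  t=tops(s,.059,.069,.58,.05,.13)
  loc=np.array([L(p*1000) for p in t]); m=(loc[:,0]<189)&(loc[:,0]>95); loc=loc[m]
  for y in range(-110,30,20):
    k=abs(loc[:,1]-y)<6
    if k.sum()>5: print(y,loc[k,0].min(),loc[k,0].max())
E
```

```text
[0.5363013  0.00634029 0.05502494] [ 96.8 -85.3] 166.64864203231468
side cheese [([140.1, 67.9], 0.42)]
side board [([146.0, 61.4], 0.52)]
side board_tip [([138.2, -103.5], 0.6)]
top cheese [([147.7, 67.6], 0.93)]
top board [([142.4, 58.6], 0.58)]
top board_tip []
-50 109.0 114.9
-10 167.1 174.1
10 111.5 174.5
```

Emit:
step_arm(steps=[[-5,0,0,-1.8],[-5,0,0,-1.8],[-5,0,0,-1.7],[-4,0,0,0],[0,0,0,0]])

```text
clock: 6.93
ee_pos: [0.5537, 0.0029, 0.0547]
tool_rot: [-3.141, -0.003, 3.001]
wrist_force: [-2.6, -0.5, 1.3]
grip_width: 0.0003
```

```bash
python3 - <<'E'
from h import *
o=r.get_obs();print(o['ee_pos'],L(o['ee_pos']*1000),np.degrees(o['tool_rot'][2]),o['wrist_force'])
for c in('side','top'):
  s=snap(c)
  for n in('cheese','board','board_tip'):print(c,n,[(L(np.array(x['location'])*1000).tolist(),round(x['conf'],2)) for x in r.landmark_of(c,n) if np.hypot(*(np.array(x['location'])[:2]-[.58,.07]))<.14])
E
```

```text
[0.55370437 0.00289697 0.05465502] [114.5 -86.3] 171.94134900723935 [-2.56429316 -0.53423916  1.33801122]
side cheese [([142.0, 67.4], 0.56)]
side board [([144.5, 61.2], 0.56)]
side board_tip [([160.2, -103.9], 0.59)]
top cheese [([148.9, 64.6], 0.81)]
top board [([146.6, 57.9], 0.53)]
top board_tip []
```

Emit:
step_arm(steps=[[18,0,0,0],[0,36,0,0],[0,36,0,0],[0,35,0,0],[-5,0,0,0]])

```text
clock: 7.75
ee_pos: [0.5579, 0.1165, 0.0557]
tool_rot: [3.138, 0.003, 3.006]
wrist_force: [0.5, 0.2, 0.6]
grip_width: 0.0005
```

Emit:
step_arm(steps=[[-4,0,0,0],[-4,0,0,0],[-3,0,0,0],[-3,0,0,0],[0,0,0,0]])

```text
clock: 8.17
ee_pos: [0.5699, 0.1078, 0.0547]
tool_rot: [3.141, -0.002, 3.0]
wrist_force: [-3.0, 2.7, 2.1]
grip_width: -0.0001
```

```bash
python3 - <<'E'
from h import *
o=r.get_obs();print(o['ee_pos'],L(o['ee_pos']*1000),np.degrees(o['tool_rot'][2]),o['wrist_force'])
E
```

```text
[0.56994961 0.10784307 0.05470761] [116.   19.9] 171.87141093837286 [-3.03613206  2.6908851   2.08066412]
```

Emit:
step_arm(steps=[[-2,0,0,0],[-1,0,0,0],[0,0,0,0],[0,0,0,0]])

```text
clock: 8.5
ee_pos: [0.57, 0.1078, 0.0546]
tool_rot: [-3.141, -0.008, 3.0]
wrist_force: [-10.0, 2.7, 7.5]
grip_width: 0.0005
```

Emit:
step_arm(steps=[[10,0,0,0],[15,0,0,0],[0,0,-35,0],[0,0,-40,0],[20,0,-40,0]])

```text
clock: 8.92
ee_pos: [0.5329, 0.1125, 0.1688]
tool_rot: [-3.141, 0.005, 2.999]
wrist_force: [0.9, 0.7, 0.9]
grip_width: 0.0005
```

Emit:
step_arm(steps=[[40,0,-10,0],[40,0,0,0],[0,0,0,0]], grip=82)

```text
clock: 9.17
ee_pos: [0.444, 0.1252, 0.1758]
tool_rot: [-3.14, -0.005, 3.002]
wrist_force: [-0.6, 0.5, -1.4]
grip_width: 0.0168
```

```bash
python3 - <<'E'
from h import *
o=r.get_obs();print(L(o['ee_pos']*1000),o['ee_pos'])
for c in('side','top'):
  s=snap(c)
  cv2.imwrite('pics/4%s.png'%c,cv2.resize(s['image'][130:280,160:340],None,fx=3,fy=3)[:,:,::-1])
  for n in('cheese','board','board_tip','fence_corner','packed_a'):print(c,n,[(L(np.array(x['location'])*1000).tolist(),round(x['location'][2],3),round(x['conf'],2)) for x in r.landmark_of(c,n) if np.hypot(*(np.array(x['location'])[:2]-[.54,.07]))<.2])
a=cv2.imread('pics/4side.png');b=cv2.imread('pics/4top.png');cv2.imwrite('pics/4.png',cv2.resize(np.hstack([a,b]),None,fx=.74,fy=.74))
E
```

```text
[-11.1  19.5] [0.44400527 0.12519857 0.17582671]
side cheese [([155.3, 59.8], 0.061, 0.94)]
side board [([157.8, 55.7], 0.048, 0.96)]
side board_tip [([155.9, -108.8], 0.061, 0.68)]
side fence_corner [([190.9, 95.1], 0.051, 0.97)]
side packed_a [([-17.9, 31.3], 0.007, 0.95), ([-11.4, -34.6], 0.003, 0.66)]
top cheese [([162.0, 60.3], 0.062, 0.76), ([156.0, -108.2], 0.058, 0.36)]
top board [([154.5, 55.0], 0.046, 0.93)]
top board_tip [([156.1, -107.1], 0.061, 0.66)]
top fence_corner [([191.3, 96.7], 0.049, 0.63)]
top packed_a [([-19.8, 36.1], 0.002, 0.63), ([-10.8, -33.6], 0.006, 0.46)]
```

View pics/4.png

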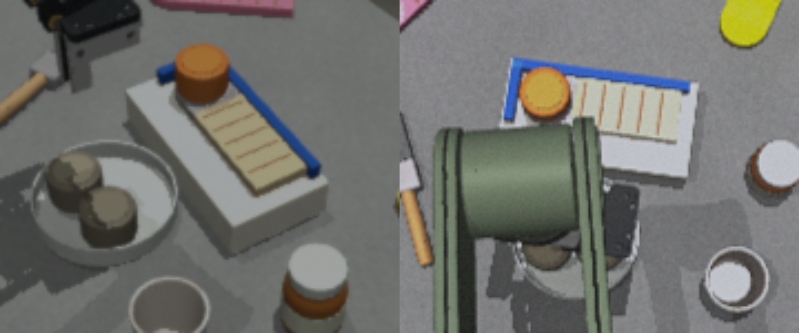

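```bash
python3 - <<'E'
from h import *
for c in('side','top'):
  s=snap(c);t=tops(s,.096,.11,.612,.143,.05)
  (x,y),R=circ(t);print(c,x,y,R,L((x,y)),t.mean(0),len(t))
print(W(156,60));rows([(*(W(156,60)),176,172),(*(W(156,60)),76,172)])
E
```

```text
side 617.239501953125 138.11865234375 31.862930297851562 [158.6  56.4] [0.6141955  0.13649483 0.10164541] 333
top 615.9853515625 139.68519592285156 31.136783599853516 [157.2  57.8] [0.61502755 0.13911488 0.10428149] 415
[615.13220478 142.00508037]
[[-32.0, 7.8, 0.2, -0.0], [-32.0, 7.8, 0.2, -0.0], [-32.0, 7.8, 0.2, -0.0], [-32.0, 7.8, 0.2, -0.0], [-32.0, 7.8, 0.2, -0.0]]
[[0.0, 0.0, 33.3, -0.0], [0.0, 0.0, 33.3, -0.0], [0.0, 0.0, 33.3, -0.0]]
```

Emit:
step_arm(steps=[[-33,7.4,0,0],[-33,7.4,0,0],[-33,7.4,0,0],[-34,7.4,0,0],[-34,7.4,0,0]])

```text
clock: 10.28
ee_pos: [0.623, 0.1391, 0.1769]
tool_rot: [-3.141, -0.0, 3.002]
wrist_force: [0.0, 0.1, -0.2]
grip_width: 0.0819
```

```bash
python3 -c "
from h import *
o=r.get_obs();print(o['ee_pos'],L(o['ee_pos']*1000),o['grip_width'])
rows([(616,139.3,176,172),(616,139.3,76,172)])"
```

```text
[0.62299449 0.1390781  0.17690037] [164.2  58.2] 0.08188083644367948
[[7.0, -0.8, 0.9, -0.0], [0.0, 0.0, 33.3, -0.0], [0.0, 0.0, 33.3, -0.0], [0.0, 0.0, 33.3, -0.0]]
```

Emit:
step_arm(steps=[[7,-0.8,20,0],[0,0,30,0],[0,0,30,0],[0,0,20,0],[0,0,0,0]])

```text
clock: 10.7
ee_pos: [0.6098, 0.1386, 0.071]
tool_rot: [-3.139, -0.011, 3.002]
wrist_force: [-1.2, 0.5, -1.3]
grip_width: 0.082
```

Emit:
step_arm(steps=[[0,0,0,0],[0,0,0,0],[0,0,0,0],[0,0,0,0],[0,0,0,0]], grip=55, grip_force=12)

```text
clock: 11.12
ee_pos: [0.6165, 0.1393, 0.0798]
tool_rot: [3.14, 0.005, 3.002]
wrist_force: [0.3, 0.2, 3.6]
grip_width: 0.0617
```

Emit:
step_arm(steps=[[0,0,0,0],[0,0,0,0],[0,0,0,0]])

```text
clock: 11.37
ee_pos: [0.6164, 0.1393, 0.0798]
tool_rot: [3.14, 0.005, 3.002]
wrist_force: [0.3, 0.3, 6.0]
grip_width: 0.0619
```

Emit:
step_arm(steps=[[0,0,-4,0],[0,0,-8,0],[0,0,-12,0],[0,0,-12,0],[0,0,0,0]])

```text
clock: 11.78
ee_pos: [0.6169, 0.1393, 0.1171]
tool_rot: [3.14, 0.006, 3.002]
wrist_force: [1.4, 0.0, -0.8]
grip_width: 0.062
```

```bash
python3 - <<'E'
from h import *
o=r.get_obs();print(o['ee_pos'],L(o['ee_pos']*1000),o['tool_rot'],o['grip_width'],o['wrist_force'])
for c in('side','top'):
  s=snap(c)
  for n in('cheese','board','board_tip'):print(c,n,[(L(np.array(x['location'])*1000).tolist(),round(x['location'][2],3),round(x['conf'],2)) for x in r.landmark_of(c,n) if np.hypot(*(np.array(x['location'])[:2]-[.54,.07]))<.2])
E
```

```text
[0.61691119 0.13932326 0.11711996] [158.1  57.6] [3.14021296 0.00602373 3.001799  ] 0.062024514132737935 [ 1.37054442  0.02012497 -0.79273723]
side cheese [([152.9, 59.5], 0.101, 0.95)]
side board [([158.7, 57.6], 0.051, 0.81)]
side board_tip [([155.4, -110.8], 0.059, 0.91)]
top cheese [([156.5, 62.0], 0.093, 0.78)]
top board [([154.8, 53.6], 0.051, 0.63)]
top board_tip [([155.5, -106.2], 0.056, 0.58)]
```

```bash
python3 -c "
from h import *
w=W(41.4,6.4);print(w)
rows([(616.5,139.3,135,172,12),(*w,135,181,20),(*w,60,181,20)])"
```

```text
[494.18780589 104.87594926]
[[-1.3, 0.3, -11.3, -0.0], [-1.3, 0.3, -11.3, -0.0], [16.6, -7.3, -0.0, -1.3], [16.8, -6.9, -0.0, -1.3], [16.9, -6.5, -0.0, -1.3]]
[[17.1, -6.2, -0.0, -1.3], [17.2, -5.8, -0.0, -1.3], [17.3, -5.4, -0.0, -1.3], [17.4, -5.0, -0.0, -1.3], [-0.0, 0.0, 18.8, -0.0]]
[[-0.0, 0.0, 18.8, -0.0], [-0.0, 0.0, 18.8, -0.0], [-0.0, 0.0, 18.8, -0.0]]
```

Emit:
step_arm(steps=[[0,0,-10,0],[0,0,-11,0],[10,-4,0,-1],[16,-7,0,-1.3],[17,-6.5,0,-1.3]])

```text
clock: 12.6
ee_pos: [0.5707, 0.1267, 0.1361]
tool_rot: [3.141, 0.003, 3.066]
wrist_force: [-0.7, -0.4, -1.1]
grip_width: 0.0618
```

Emit:
step_arm(steps=[[17,-6.3,0,-1.3],[17,-6,0,-1.3],[17,-5.5,0,-1.3],[17,-5,0,-1.3],[8,-2,0,-0.2]])

```text
clock: 13.02
ee_pos: [0.4916, 0.1045, 0.1354]
tool_rot: [-3.141, 0.001, -3.124]
wrist_force: [-0.1, 0.2, -1.7]
grip_width: 0.062
```

Emit:
step_arm(steps=[[0,0,15,0],[0,0,20,0],[0,0,15,0],[0,0,8,0],[0,0,0,0]])

```text
clock: 13.43
ee_pos: [0.4919, 0.1048, 0.075]
tool_rot: [-3.142, -0.003, -3.125]
wrist_force: [0.0, -0.1, -0.7]
grip_width: 0.062
```

Emit:
step_arm(steps=[[0,0,0,0],[0,0,0,0],[0,0,0,0],[0,0,0,0]])

```text
clock: 13.77
ee_pos: [0.4938, 0.1049, 0.0773]
tool_rot: [3.142, 0.002, -3.124]
wrist_force: [0.3, -0.4, -1.0]
grip_width: 0.0618
```

```bash
python3 - <<'E'
from h import *
o=r.get_obs();print(o['ee_pos'],L(o['ee_pos']*1000),o['tool_rot'],o['wrist_force'])
s=snap('side');cv2.imwrite('pics/5.png',cv2.resize(s['image'][130:270,150:320],None,fx=4,fy=4)[:,:,::-1])
for n in('cheese','packed_a'):print(n,[(L(np.array(x['location'])*1000).tolist(),round(x['location'][2],3),round(x['conf'],2)) for x in r.landmark_of('side',n) if np.hypot(*(np.array(x['location'])[:2]-[.54,.07]))<.2])
print(r.get_obs()['ee_pos'])
w=W(41.4,6.4);rows([(*w,60,181)])
E
```

```text
[0.49383243 0.10486369 0.07729447] [41.   6.3] [ 3.14151974e+00  2.16900562e-03 -3.12439354e+00] [ 0.30211659 -0.44919282 -1.00560356]
cheese [([38.9, 6.3], 0.061, 0.8)]
packed_a [([-11.2, -33.1], 0.003, 0.94), ([-17.1, 32.6], 0.006, 0.58)]
[0.49321694 0.10482524 0.07672489]
[[-1.0, 0.0, 16.7, -0.0]]
```

View pics/5.png

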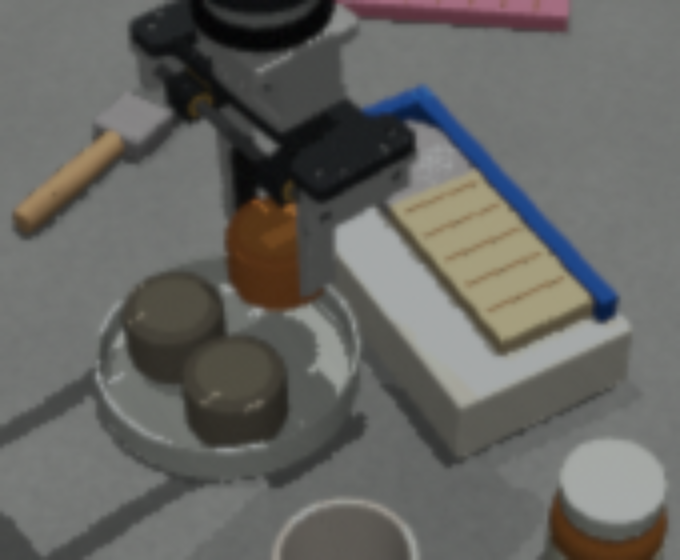

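Emit:
step_arm(steps=[[-0.5,0,10,0],[0,0,12,0],[0,0,10,0],[0,0,6,0],[0,0,0,0]])

```text
clock: 14.33
ee_pos: [0.4914, 0.1047, 0.036]
tool_rot: [-3.142, -0.004, -3.124]
wrist_force: [0.0, -0.9, -0.9]
grip_width: 0.0617
```

Emit:
step_arm(steps=[[0,0,4,0],[0,0,4,0],[0,0,3,0],[0,0,2,0],[0,0,0,0]])

```text
clock: 14.75
ee_pos: [0.4931, 0.1048, 0.0249]
tool_rot: [-3.142, -0.001, -3.124]
wrist_force: [-0.1, -1.1, -1.5]
grip_width: 0.0617
```

Emit:
step_arm(steps=[[0,0,0,0],[0,0,0,0],[0,0,0,0],[0,0,0,0]])

```text
clock: 15.08
ee_pos: [0.4936, 0.1048, 0.0255]
tool_rot: [-3.142, 0.001, -3.124]
wrist_force: [0.2, -0.6, -0.9]
grip_width: 0.0619
```

Still hanging freely; lower in small steps to contact.

Emit:
step_arm(steps=[[0,0,1.5,0],[0,0,1.5,0],[0,0,0,0],[0,0,0,0]])

```text
clock: 15.42
ee_pos: [0.4931, 0.1048, 0.022]
tool_rot: [-3.142, -0.0, -3.124]
wrist_force: [0.3, -0.3, -1.6]
grip_width: 0.0617
```

Emit:
step_arm(steps=[[0,0,1.5,0],[0,0,0,0],[0,0,0,0]])

```text
clock: 15.67
ee_pos: [0.4932, 0.1048, 0.0206]
tool_rot: [-3.142, -0.0, -3.124]
wrist_force: [0.1, 0.4, -2.2]
grip_width: 0.0623
```

Emit:
step_arm(steps=[[0,0,1,0],[0,0,0,0],[0,0,0,0]])

```text
clock: 15.92
ee_pos: [0.4935, 0.1048, 0.0199]
tool_rot: [-3.142, 0.0, -3.124]
wrist_force: [0.5, 0.7, -0.2]
grip_width: 0.0617
```

Emit:
step_arm(steps=[[0,0,0.7,0],[0,0,0,0],[0,0,0,0]])

```text
clock: 16.17
ee_pos: [0.4935, 0.1048, 0.0198]
tool_rot: [-3.142, 0.0, -3.124]
wrist_force: [-1.4, -0.5, 5.3]
grip_width: 0.0615
```

Emit:
step_arm(steps=[[0,0,0,0],[0,0,0,0],[0,0,0,0],[0,0,0,0]], grip=70)

```text
clock: 16.5
ee_pos: [0.4933, 0.1048, 0.0189]
tool_rot: [3.142, -0.0, -3.124]
wrist_force: [0.1, -0.3, 0.9]
grip_width: 0.0699
```

Emit:
step_arm(steps=[[0,0,-5,0],[0,0,-15,0],[0,0,-30,0],[0,0,-40,0],[0,0,-40,0]])

```text
clock: 16.92
ee_pos: [0.492, 0.1047, 0.1496]
tool_rot: [-3.142, -0.003, -3.124]
wrist_force: [1.3, 0.0, -0.2]
grip_width: 0.0699
```

Emit:
step_arm(steps=[[0,40,-20,0],[0,40,0,0],[0,40,0,0],[0,40,0,0],[0,40,0,0]])

```text
clock: 17.33
ee_pos: [0.4898, 0.3038, 0.1685]
tool_rot: [3.141, 0.001, -3.125]
wrist_force: [1.5, -0.1, -0.3]
grip_width: 0.0702
```

```bash
python3 - <<'E'
from h import *
print(r.get_obs()['ee_pos'])
ims=[]
for c in('side','top'):
  s=snap(c); ims.append(cv2.resize(s['image'][130:280,160:340],(400,333)))
  cs=[]
  for x,y in((438,138.5),(437,73),(494,105)):
    t=tops(s,.036,.05,x/1e3,y/1e3,.034)*1000
    g=np.arange(-8,8.1,.5);cnt=[(np.sum(np.hypot(t[:,0]-x-a,t[:,1]-y-b)<31),a,b) for a in g for b in g]
    mx=max(cnt)[0];p=np.mean([[x+a,y+b] for n,a,b in cnt if n>=mx-1],0);cs.append(p);print(c,len(t),mx,p,L(p),np.median(t[:,2]))
  print('ab,ac,bc',[round(float(np.hypot(*(cs[i]-cs[j]))),1) for i,j in((0,1),(0,2),(1,2))])
  for n in('cheese','packed_a','board','board_tip'):print(n,[(L(np.array(x['location'])*1000).tolist(),round(x['location'][2],3),round(x['conf'],2)) for x in r.landmark_of(c,n) if np.hypot(*(np.array(x['location'])[:2]-[.54,.07]))<.2])
cv2.imwrite('pics/6.png',np.hstack(ims)[:,:,::-1])
E
```

```text
[0.4897797  0.3038467  0.16845922]
side 392 386 [437.5625 137.875 ] [-19.3  31.2] 41.66029313732507
side 434 427 [436.375  72.625] [-11.4 -33.6] 41.94242745349161
side 386 380 [492.5        102.92857143] [40.   4.2] 41.77953065246173
ab,ac,bc [65.3, 65.1, 63.8]
cheese [([40.4, 8.3], 0.002, 0.88)]
packed_a [([-12.5, -33.5], 0.003, 0.71), ([-19.3, 31.1], 0.009, 0.57)]
board [([157.7, 59.5], 0.051, 0.91)]
board_tip [([155.3, -106.6], 0.059, 0.96)]
top 403 403 [437.625 139.125] [-19.4  32.4] 44.46777543415445
top 410 408 [436.66666667  73.33333333] [-11.2 -32.8] 44.41641608827112
top 393 392 [493.16666667 104.16666667] [40.5  5.6] 44.641315243186334
ab,ac,bc [65.8, 65.6, 64.4]
cheese [([45.2, 9.3], 0.001, 0.68)]
packed_a [([-23.8, 36.5], 0.001, 0.9), ([-14.6, -34.9], 0.003, 0.67)]
board [([157.4, 57.7], 0.044, 0.66)]
board_tip [([154.3, -106.9], 0.056, 0.74)]
```

View pics/6.png

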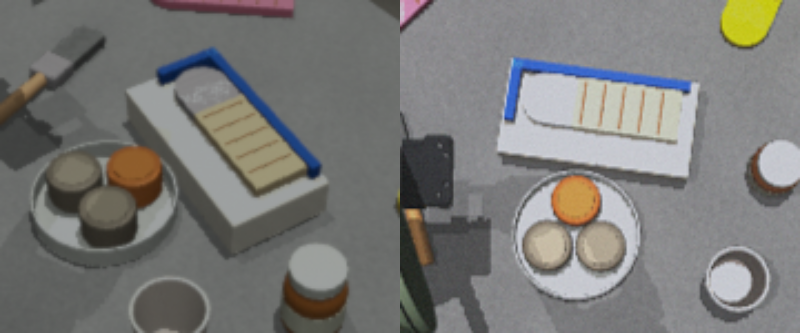

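Emit:
step_arm(steps=[[0,0,0,0],[0,0,0,0],[0,0,0,0],[0,0,0,0]])

```text
clock: 18.17
ee_pos: [0.49, 0.3018, 0.1677]
tool_rot: [3.142, 0.0, -3.125]
wrist_force: [0.5, -0.1, -0.1]
grip_width: 0.0697
```

```bash
python3 -c "
from rig import r
print(r.job_done(), r.get_obs()['clock'])"
```

```text
the job is handed in; nothing more can be done
the job is handed in; nothing more can be done
```

I pushed the board off the tin and round to the fence with the closed fingers. A second push near its heel, about 10 N at its peak, seated it in the corner with the orange cheese still standing on it. I then lifted the cheese and set it down in the free place beside the two grey ones. I handed the job in with the clock at about 18 s.

**Cheeses:** The last pictures from both cameras put the three centres 64–66 mm apart (limits 70 and 72 mm), all upright on the tin's floor. The orange cheese is about 41 mm from the tin's centre (limit 47 mm).

**Board:** It lies along the fence, heel at about x = 157 mm (needs over 144) and free end at about x = 155 mm (needs over 148). The picture shows it flush.

**Bystanders:** In that picture the brush, jar and cup look unmoved; I did not measure them again. The gripper was clear of everything.

**Disagreements:** The two cameras differed by 1–2 mm, within their calibration. The network's point estimates for the cheeses, especially from the top camera, were 5–9 mm off the depth fits, so I relied on the depth fits. No check failed.

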